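# Stand the slumped recipe binder back up and close the bookend

### The arm

A 6-joint arm with a two-finger parallel gripper is mounted at the origin on a cart in front of the work surface, level with it; the furniture and walls round the work are solid. World frame = base frame: x ahead of the robot, y to its left, z up, the work surface at z = 0. Lengths are in m, angles in degrees, forces in N, time in s.
With the tool pointing down it reaches from about 0.275 to 0.975 m from the base axis. Payload 8.4 kg.
Tool frame: the origin (TCP) lies on the centre line of the jaws, within the pads' length; the fingertips stand 11 mm ahead of it and the grasp point (between the pads) lies 8 mm behind it; z points along the fingers, y is the line along which they close (so a half turn about z gives the same grasp; the last joint's range is limited). The gripper opens to 92 mm and grips with 3 to 60 N. Pads are 20 mm wide; open, the fingers measure 128 mm over their backs; the gripper's body (75 mm by 189 mm) begins 69 mm behind the grasp point.
Start: joints at [-65.684, 20.225, 93.587, -0, 66.188, -0.138], TCP at [0.259, -0.569, 0.226] pointing down, gripper open.
Joint ranges: [-150.9, 150.9], [-52.94, 120.26], [3.33, 152.33], [-74.26, 254.26], [0, 154.13], [-172.89, 172.89]. Speed limits (degrees/s): [127.2, 127.2, 159.86, 180, 180, 180].

### API

Orientations are given as [roll, pitch, yaw] about the fixed x, y, z axes, in that order (R = Rz(yaw) Ry(pitch) Rx(roll)).
In Python, from workcell import r, imaging gives the robot as it stands.
- The arm moves only by the tool step_arm, never from a script. Its argument "targets" is a list of rows, each a list of 6 numbers: the shift along the world's x, y, z in m, then the turn, a rotation vector about the world's x, y, z in rad. In form: [[dx, dy, dz, ax, ay, az], ...]. A call has exactly 8 rows; each row is the pose to reach, as a shift and turn from the pose commanded when the call began; what a row does not reach only later rows make up. A row lasts 1/12 s, in which the tool goes at most 41.7 mm and 7.16 degrees, less where a joint would pass 70% of its speed; a pose out of reach is approached as far as the arm can. A call with a gripper value outside its range is refused whole. "jaw" is the closure, from -1 (fully open) to 1 (shut), so that 0 is half open, set as the call begins (left out, the last holds). The fingers move at their own pace and stop on an object; "newtons" is the grip in N (left out, the last holds). Time passes only in rows, so rows that repeat a pose let the fingers close, or fill a call up. It gives the time, the measured TCP pose, the force, the opening and the grip force at its end, in the units of the state.
- r.read_state(): the state, without advancing time (a new reading comes with each control period).
- imaging.camera(name): name is "scene" or "top" or "wrist"; returns the picture (420x560x3 uint8, red, green, blue); there is no depth.
- imaging.get_calibration(name): a dict with "K" (3x3 intrinsics, pixels), "position" and "orientation" of the camera in the world; the wrist camera has in their place "tool_from_camera" (4x4, takes a point from camera to tool coordinates, whose origin is the TCP and whose axes are the flange's). Camera axes: x right, y down, z forward; pixel columns grow to the right and rows downward; lengths in m; the calibration is good to about 2 mm. The wrist camera is an equidistant fisheye: a pixel r from the principal point sees the ray r / f radians off the axis. A picture is of the moment at which its call begins: read the wrist's pose just before it. get_calibration takes no time and is no camera call.
- r.sign_off(): hands the job in; it is judged then, once.
The state is a dict: "clock": time; "qpos": joint angles; "joint_velocities": joint speeds; "effort": joint torques, N m; "tool_pos": TCP position; "orientation": TCP orientation; "contact_force": force on the tool from outside, world axes, zero at the start; "ft_torque": the same for the moment, N m; "gripper_width": finger opening in m; "grasp_force": force on a finger pad.
Only numpy, scipy, OpenCV 4.12 (cv2) and the standard library are available. Lean on these libraries where they do the work, as an engineer would, in place of code of your own. Each camera call takes 0.05 s, during which the arm holds its last target. There are 200 camera calls.

### The job

The dark blue recipe binder in the wooden book rack has slumped over onto the red sliding bookend. Without picking anything up, first push the binder with the fingers until it stands upright, flat against the cookbook, leaving the bookend where it is; then push the red bookend by its tab along the rack until its plate is snug against the binder. Leave the cookbook standing in its place and do not disturb the other things on the worktop.

Things in the scene. Friction and masses are not known exactly. Their poses are not given: they have to be found in the camera images.
- rack: Light wood book rack, fixed. x across it (about away from the robot), y along it, z up; origin on the worktop. Floor board 190 (x) by 280 (y -165 to +115), top at z = 12 mm. A tall end board, 205 high, inner face at y = -150, stands at the -y end; the +y end is open. From -y to +y: end board, cookbook, binder, bookend.
- binder: Dark blue stiff binder, 147 (own x) by 30 (y) by 262 mm (z), 0.4 to 0.8 kg. Origin: centre of underside. It leans 20 to 29 degrees, top toward rack +y, on the bookend's plate, foot braced by the cookbook, own x along rack x. Pushed near its top toward rack -y it turns about its lower edge, then stands alone: its +y face then at rack y = -94, its top 274 mm over the worktop.
- cookbook: Cream hardback cookbook standing upright against the tall end board, loose, 0.85 kg: 26 mm thick along the rack, 185 mm across it, 270 mm high. Origin at the centre of its underside (rack y = -137, 12 mm over the worktop).
- bookend (a joint): Travel of the red bookend along the rack, m; grows as it slides toward the rack's -y (the books). It starts at -0.015 to 0; the upright binder stops it at about 0.034. It moves against about 6 N of friction and stays where it is left.
- bookend_face (a point): Centre of the inner (book side) face of the red bookend's upright plate, 57 mm over the worktop; the plate is 120 mm across (x), 8 mm thick, its top 102 mm over the worktop. A foot 6 mm thick runs from the plate toward the rack's +y and ends in the push tab.
- bookend_tab (a point): Centre of the outer (rack +y) face of the red bookend's upright push tab: 90 mm across (x), 8 mm thick, from 12 to 58 mm over the worktop; this point is 37 mm over the worktop and 92 mm from the plate's inner face.
- honey_jar: Honey jar with pale lid, 66x72x102 mm, loose bystander; origin under its centre.
- tin: Green round tin, 57 mm wide, 72 mm high, loose bystander; origin under its centre.
- spice_jar: Spice jar with black lid, 41 mm wide, 105 mm high, loose bystander; origin under its centre.
- mug: Mug, yellow above and cream below, 78x114x92 mm, loose bystander; origin at its underside.

How it is judged (in metres and radians):
On the way, in this order (a step that is already met when the one before it is completed fails the run):
1. the binder stands upright against the cookbook while the bookend is still where it was (angle between each of binder, cookbook's own z axis and vertical below 0.07 rad and y of binder in the frame of rack below -0.1 m and distance of bookend_face from where it was at the start of the episode below 0.02 m), for 0.2 s.
2. the bookend is pushed up against the standing binder (angle between each of binder, cookbook's own z axis and vertical below 0.07 rad and y of binder in the frame of rack below -0.1 m and y of bookend_face in the frame of binder below 0.02 m), for 0.2 s.
At the end, for the whole second after the job is handed in: Binder and cookbook stand on the rack floor within 4 degrees of upright, the binder within about 9 mm of the cookbook, both within 40 mm of the rack's middle line and at rest; the bookend's plate is within 5 mm of the binder (all of step 2 and y of bookend_face in the frame of binder above 0.01 m and x of binder in the frame of rack between -0.04 and 0.04 m and x of cookbook in the frame of rack between -0.04 and 0.04 m and height (world z) of each of binder, cookbook below 0.018 m and linear speed of each of binder, cookbook below 0.02 m/s); the robot touches nothing.
It fails at once if the binder or the cookbook is lifted or carried (height (world z) of binder above 0.045 m or height (world z) of cookbook above 0.035 m).
It fails at once if the cookbook is moved or knocked over (distance of cookbook from where it was at the start of the episode above 0.04 m or angle between cookbook's own z axis and vertical above 0.3 rad).
It fails at once if a bystander is disturbed (distance of any of honey_jar, tin, spice_jar, mug from where it was at the start of the episode above 0.03 m or angle between any of honey_jar, tin, spice_jar, mug's own z axis and vertical above 0.5 rad).
It also fails if it takes over 56 s, if anything falls off the work surface, if the arm or the gripper's body presses on something with over 40 N, if the wrist force passes 120 N, or if a joint passes its speed limit or range.

## Working session

There is one attempt and no reset: what is moved stays moved. The work goes in short steps, Python scripts to look and compute and a tool call to move; the robot and the scene stay as the last step left them, time stands still between calls to the robot, and variables do not carry over. Pictures are saved under pics/ and viewed, at most 10 in all, crops included, and the job is handed in when it is done.

Besides the shell and the picture viewer there is one more tool, called after "Request:" as a command line: name --pt "numbers of a row" for each row, then --argument value for the rest. step_arm: Moves the arm, as the interface text tells. Its arguments: {"type":"object","properties":{"targets":{"type":"array","items":{"type":"array","items":{"type":"number"}}},"jaw":{"type":"number"},"newtons":{"type":"number"}},"required":["targets"]}

```bash
mkdir -p pics; python3 - <<'E'
from workcell import r, imaging
import cv2
for n in ("scene","top"):
    cv2.imwrite(f"pics/{n}0.png",imaging.camera(n)[:,:,::-1])
    c=imaging.get_calibration(n);print(n,c)
print(r.read_state())
E
```

```text
scene {'K': array([[396.42696353,   0.        , 279.67434372],
       [  0.        , 396.42696353, 200.35508378],
       [  0.        ,   0.        ,   1.        ]]), 'position': array([ 0.8178182 , -0.90489627,  0.82687704]), 'orientation': array([-1.28927462e+02,  3.17330942e-02,  1.75072793e+01])}
top {'K': array([[497.99329046,   0.        , 273.95208923],
       [  0.        , 497.99329046, 203.99652413],
       [  0.        ,   0.        ,   1.        ]]), 'position': array([-0.36966878,  0.39100567,  1.3357537 ]), 'orientation': array([-141.97925906,   -0.54447444, -113.62894603])}
{'clock': 0.1, 'qpos': array([-6.56832624e+01,  2.02584637e+01,  9.36247849e+01, -8.49284281e-04,
        6.61876399e+01, -1.37341434e-01]), 'joint_velocities': array([-0.01551264, -0.15817686, -0.08923639,  0.00760691,  0.10884953,
        0.08017237]), 'effort': array([ 2.29661222e-03, -5.94905448e+01, -3.34927833e+01,  7.00031267e-02,
        1.84189965e-02, -1.81967448e-05]), 'tool_pos': array([ 0.25854673, -0.56854057,  0.22493958]), 'orientation': array([-1.79929110e+02,  6.06636033e-04,  2.44544228e+01]), 'contact_force': array([-0.31632253, -0.63840807,  0.27889524]), 'ft_torque': array([0.03461409, 0.06357848, 0.02262192]), 'grasp_force': 0.0, 'gripper_width': 0.0917637440892324}
```

View pics/scene0.png

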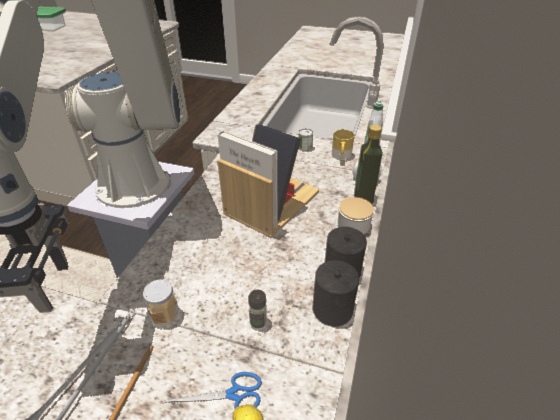

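View pics/top0.png

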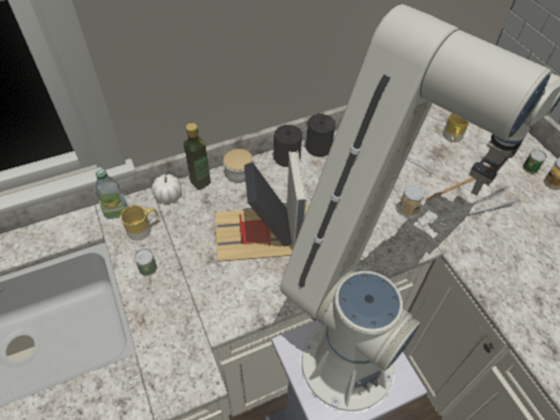

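The scene view shows the end board at about (250,200), with the cookbook and leaning binder behind it. In the top view the rack floor spans about (215–305, 205–260) and the red bookend sits at (258,230). I'll crop both views to get exact corners.

```bash
python3 - <<'E'
import cv2,numpy as np
a=cv2.imread("pics/scene0.png")[115:245,205:335]; b=cv2.imread("pics/top0.png")[145:275,200:330]
f=lambda i:cv2.resize(i,None,fx=6,fy=6,interpolation=cv2.INTER_CUBIC)[:600]
def g(i,x0,y0):
    i=cv2.resize(i,(780,780),interpolation=cv2.INTER_CUBIC)[:600*780//780]
    return i
def mk(i,x0,y0,s):
    o=cv2.resize(i,None,fx=s,fy=s,interpolation=cv2.INTER_CUBIC)
    for k in range(0,i.shape[1],20): cv2.putText(o,str(x0+k),(k*s,8),0,.35,(0,0,255));cv2.line(o,(k*s,0),(k*s,o.shape[0]),(0,255,255),1) if 0 else cv2.line(o,(k*s,10),(k*s,16),(0,0,255),1)
    for k in range(0,i.shape[0],20): cv2.putText(o,str(y0+k),(0,k*s+4),0,.35,(0,0,255))
    return o
cv2.imwrite("pics/sc.png",mk(a,205,115,4)); cv2.imwrite("pics/tc.png",mk(b,200,145,4))
E
```

```text
(no output)
```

View pics/sc.png

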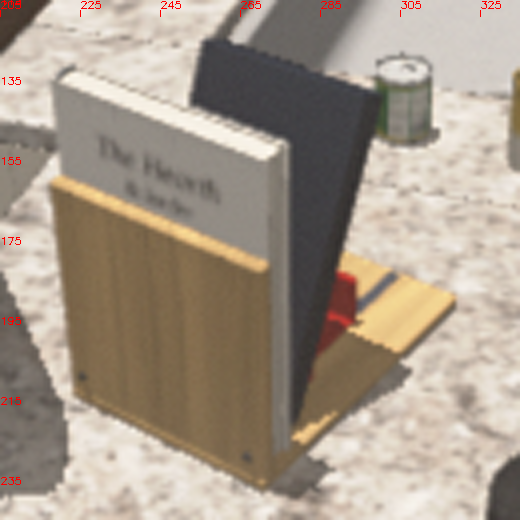

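View pics/tc.png

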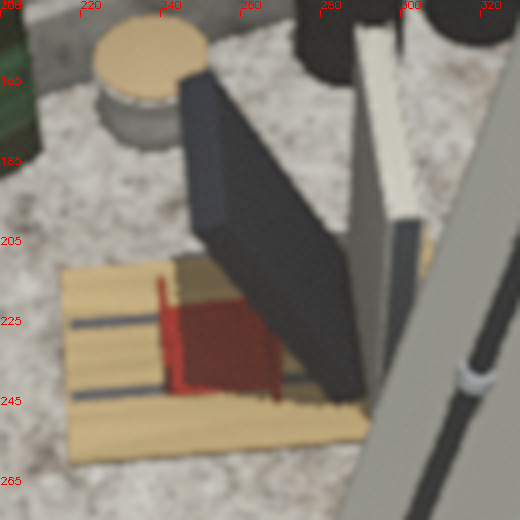

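```bash
cat > h.py <<'E'
import numpy as np
from workcell import r, imaging
from scipy.spatial.transform import Rotation as R
def ray(n,u,v):
    c=imaging.get_calibration(n)
    d=R.from_euler('xyz',c['orientation'],degrees=True).as_matrix()@np.linalg.inv(c['K'])@[u,v,1]
    return np.array(c['position']),d/np.linalg.norm(d)
def onz(n,u,v,z):
    p,d=ray(n,u,v); return p+d*(z-p[2])/d[2]
def tri(a,b):
    (p,d),(q,e)=a,b
    s=np.linalg.lstsq(np.c_[d,-e],q-p,rcond=None)[0]
    x,y=p+s[0]*d,q+s[1]*e
    return (x+y)/2,np.linalg.norm(x-y)
def proj(n,P):
    c=imaging.get_calibration(n)
    q=c['K']@(R.from_euler('xyz',c['orientation'],degrees=True).as_matrix().T@(np.array(P)-c['position'])); return q[:2]/q[2]
E
python3 - <<'E'
from h import *
from scipy.optimize import least_squares
C=[("top",(.095,.115,.012),(215.3,211.8)),("top",(-.095,.115,.012),(217.2,259)),("scene",(.095,.115,.012),(318.7,190)),
("scene",(-.095,-.165,0),(223.7,213.7)),("scene",(.095,-.165,0),(271.2,236.7)),("scene",(-.095,-.165,.205),(217.5,160.5)),("scene",(.095,-.165,.205),(272,182))]
W=[onz(n,*uv,P[2])[:2] for n,P,uv in C]
def T(p,P): 
    c,s=np.cos(p[2]),np.sin(p[2]); return np.array([p[0]+c*P[0]-s*P[1],p[1]+s*P[0]+c*P[1]])
s=least_squares(lambda p:np.concatenate([T(p,c[1])-w for c,w in zip(C,W)]),[.5,0,0])
print(s.x,np.degrees(s.x[2]));print(np.round(s.fun.reshape(-1,2)*1e3,1))
x0,y0,th=s.x
def rk(P):
    c,q=np.cos(th),np.sin(th);d=np.array(P)-[x0,y0,0];return np.round([c*d[0]+q*d[1],-q*d[0]+c*d[1],d[2]],4)
for u,v in ((159.5,277),(172,393)): print("tab",rk(onz("top",200+u/4,145+v/4,.058)) )
# binder -y/top corners seen in both views
f=lambda t,c:tri(ray("top",200+t[0]/4,145+t[1]/4),ray("scene",205+c[0]/4,115+c[1]/4))
for nm,t,c in (("far -y",(212,70),(380,92)),("near -y",(228,213),(206,40)),("cook",(392,218),(60,82))):
    P,e=f(t,c);print(nm,P.round(4),rk(P),e.round(4))
for nm,u,v in (("jar",160,300),("spice",258,310)):print(nm,onz("scene",u,v,.05).round(3))
for nm,u,v in (("tin",146,262),("mug",138,222)):print(nm,onz("top",u,v,.04).round(3))
print("lidded pot",onz("top",238,165,.1).round(3))
E
```

```text
[ 0.49926405  0.07819996 -0.30754188] -17.620851981081884
[[ 4.3  1.7]
 [-1.   3.3]
 [ 1.7  9.2]
 [-0.8 -3.5]
 [ 2.7 -7.1]
 [-3.5  1.1]
 [-3.3 -4.8]]
tab [0.0386 0.0314 0.058 ]
tab [-0.0732  0.0289  0.058 ]
far -y [0.5723 0.0411 0.2589] [ 0.0808 -0.0132  0.2589] 0.0152
near -y [0.4337 0.0803 0.2615] [-0.0631 -0.0178  0.2615] 0.0019
cook [ 0.3695 -0.0206  0.2736] [-0.0938 -0.1334  0.2736] 0.0126
jar [ 0.37  -0.433  0.05 ]
spice [ 0.602 -0.389  0.05 ]
tin [0.502 0.418 0.04 ]
mug [0.658 0.403 0.04 ]
lidded pot [0.71  0.037 0.1  ]
```

The measurements agree with the given sizes: the binder's top corner gives a lean of about 24.5°, and z of 0.263 matches. The rack is at (0.499, 0.078) with yaw −17.6°. First I'll rise and turn so the finger pair lies across the rack.

Request:
step_arm --pt "0 0 0.035 0 0 0.12" --pt "0 0 0.07 0 0 0.24" --pt "0 0 0.105 0 0 0.36" --pt "0 0 0.14 0 0 0.48" --pt "0 0 0.175 0 0 0.6" --pt "0 0 0.175 0 0 0.72" --pt "0 0 0.175 0 0 0.837" --pt "0 0 0.175 0 0 0.837" --jaw 0.5

```text
clock: 0.77
tool_pos: [0.2587, -0.5689, 0.401]
orientation: [180.0, 0.0, 72.7]
contact_force: [-0.3, 0.1, -0.1]
gripper_width: 0.0402
grasp_force: 0.0
```

Request:
step_arm --pt "0.0125 0.0335 0 0 0 0" --pt "0.025 0.067 0 0 0 0" --pt "0.0375 0.1005 0 0 0 0" --pt "0.05 0.134 0 0 0 0" --pt "0.0625 0.1675 0 0 0 0" --pt "0.075 0.201 0 0 0 0" --pt "0.0875 0.2345 0 0 0 0" --pt "0.1 0.268 0 0 0 0"

```text
clock: 1.43
tool_pos: [0.3586, -0.2991, 0.3999]
orientation: [-179.9, -0.0, 72.1]
contact_force: [-0.2, -0.7, 0.1]
gripper_width: 0.0228
grasp_force: 0.0
```

Request:
step_arm --pt "0.0125 0.0335 0 0 0 0" --pt "0.025 0.067 0 0 0 0" --pt "0.0375 0.1005 0 0 0 0" --pt "0.05 0.134 0 0 0 0" --pt "0.0625 0.1675 0 0 0 0" --pt "0.075 0.201 0 0 0 0" --pt "0.0875 0.2345 0 0 0 0" --pt "0.1 0.268 0 0 0 0"

```text
clock: 2.1
tool_pos: [0.4586, -0.0311, 0.4001]
orientation: [-180.0, 0.0, 72.2]
contact_force: [1.0, -0.3, -0.6]
gripper_width: 0.023
grasp_force: 0.0
```

Request:
step_arm --pt "0.0125 0.0335 0 0 0 0" --pt "0.025 0.067 0 0 0 0" --pt "0.0375 0.1005 0 0 0 0" --pt "0.05 0.134 0 0 0 0" --pt "0.06 0.165 0 0 0 0" --pt "0.067 0.176 0 0 0 0" --pt "0.067 0.176 0 0 0 0" --pt "0.067 0.176 0 0 0 0"

```text
clock: 2.77
tool_pos: [0.5254, 0.1428, 0.3998]
orientation: [-179.9, 0.1, 72.4]
contact_force: [-0.2, -1.4, -0.1]
gripper_width: 0.0233
grasp_force: 0.0
```

Request:
step_arm --pt "0 0 -0.035 0 0 0" --pt "0 0 -0.07 0 0 0" --pt "0 0 -0.105 0 0 0" --pt "0 0 -0.14 0 0 0" --pt "0 0 -0.165 0 0 0" --pt "0 0 -0.18 0 0 0" --pt "0 0 -0.185 0 0 0" --pt "0 0 -0.185 0 0 0"

```text
clock: 3.43
tool_pos: [0.5248, 0.1414, 0.2147]
orientation: [-179.9, 0.1, 72.3]
contact_force: [-1.2, -0.9, -0.4]
gripper_width: 0.0229
grasp_force: 0.0
```

```bash
python3 - <<'E'
from workcell import r, imaging
import cv2,numpy as np
a=imaging.camera("scene")[80:280,150:350,::-1];b=imaging.camera("top")[110:310,180:380,::-1]
cv2.imwrite("pics/p1.png",cv2.resize(np.hstack([a,b]),None,fx=2,fy=2,interpolation=cv2.INTER_CUBIC))
E
```

```text
(no output)
```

View pics/p1.png

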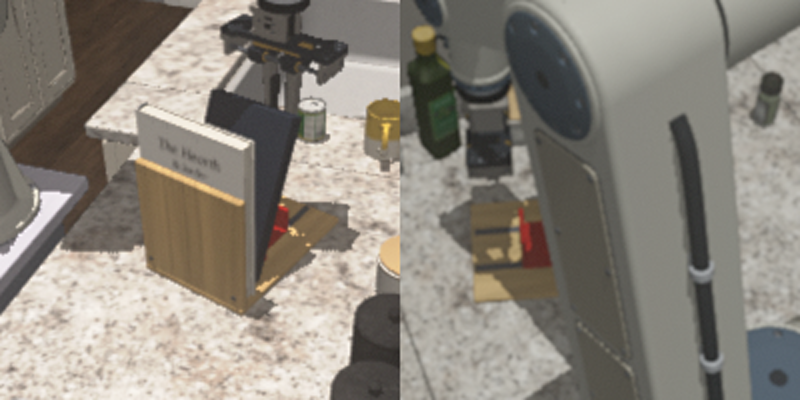

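The scene view shows the fingers behind the binder's top, roughly mid-width at about crop (280,85), with nothing touched yet. I'll push along the rack −y direction.

Request:
step_arm --pt "-0.0015 -0.0048 0 0 0 0" --pt "-0.003 -0.0095 0 0 0 0" --pt "-0.0045 -0.0143 0 0 0 0" --pt "-0.006 -0.019 0 0 0 0" --pt "-0.0075 -0.0238 0 0 0 0" --pt "-0.009 -0.0286 0 0 0 0" --pt "-0.0106 -0.0334 0 0 0 0" --pt "-0.012 -0.038 0 0 0 0"

```text
clock: 4.2
tool_pos: [0.5135, 0.1045, 0.2156]
orientation: [-180.0, 0.0, 72.4]
contact_force: [0.2, -0.1, 0.1]
gripper_width: 0.0225
grasp_force: 0.0
```

Request:
step_arm --pt "-0.0015 -0.0048 0 0 0 0" --pt "-0.003 -0.0095 0 0 0 0" --pt "-0.0045 -0.0143 0 0 0 0" --pt "-0.006 -0.019 0 0 0 0" --pt "-0.0075 -0.0238 0 0 0 0" --pt "-0.009 -0.0286 0 0 0 0" --pt "-0.0106 -0.0334 0 0 0 0" --pt "-0.012 -0.038 0 0 0 0"

```text
clock: 4.87
tool_pos: [0.5015, 0.0665, 0.2155]
orientation: [-180.0, 0.0, 72.4]
contact_force: [0.2, 2.1, 1.6]
gripper_width: 0.0225
grasp_force: 0.8
```

Request:
step_arm --pt "-0.0012 -0.0038 0 0 0 0" --pt "-0.0024 -0.0076 0 0 0 0" --pt "-0.0036 -0.0114 0 0 0 0" --pt "-0.0048 -0.0152 0 0 0 0" --pt "-0.006 -0.019 0 0 0 0" --pt "-0.0072 -0.0228 0 0 0 0" --pt "-0.0084 -0.0266 0 0 0 0" --pt "-0.0096 -0.0305 0 0 0 0"

```text
clock: 5.53
tool_pos: [0.4919, 0.0361, 0.2155]
orientation: [-180.0, 0.0, 72.4]
contact_force: [1.0, 1.0, -0.6]
gripper_width: 0.0231
grasp_force: 0.3
```

Request:
step_arm --pt "-0.0009 -0.0029 0 0 0 0" --pt "-0.0018 -0.0057 0 0 0 0" --pt "-0.0027 -0.0086 0 0 0 0" --pt "-0.0036 -0.0114 0 0 0 0" --pt "-0.0045 -0.0143 0 0 0 0" --pt "-0.0054 -0.0172 0 0 0 0" --pt "-0.006 -0.019 0 0 0 0" --pt "-0.006 -0.019 0 0 0 0"

```text
clock: 6.2
tool_pos: [0.486, 0.0172, 0.2155]
orientation: [-180.0, 0.0, 72.4]
contact_force: [0.6, -0.1, 0.5]
gripper_width: 0.0233
grasp_force: 0.0
```

Request:
step_arm --pt "-0.0005 -0.0014 0 0 0 0" --pt "-0.0009 -0.0029 0 0 0 0" --pt "-0.0014 -0.0043 0 0 0 0" --pt "-0.0018 -0.0057 0 0 0 0" --pt "-0.0023 -0.0071 0 0 0 0" --pt "-0.0027 -0.0086 0 0 0 0" --pt "-0.0032 -0.01 0 0 0 0" --pt "-0.0036 -0.0114 0 0 0 0"

```text
clock: 6.87
tool_pos: [0.4824, 0.006, 0.2156]
orientation: [-180.0, 0.0, 72.4]
contact_force: [-0.4, -0.4, 0.9]
gripper_width: 0.023
grasp_force: 0.0
```

```bash
python3 - <<'E'
from workcell import r, imaging
import cv2,numpy as np
a=imaging.camera("scene")[90:250,195:355,::-1]
cv2.imwrite("pics/p2.png",cv2.resize(a,None,fx=3.5,fy=3.5,interpolation=cv2.INTER_CUBIC))
print(r.read_state()['contact_force'])
E
```

```text
[-0.3352511  -0.25661749  0.12084461]
```

View pics/p2.png

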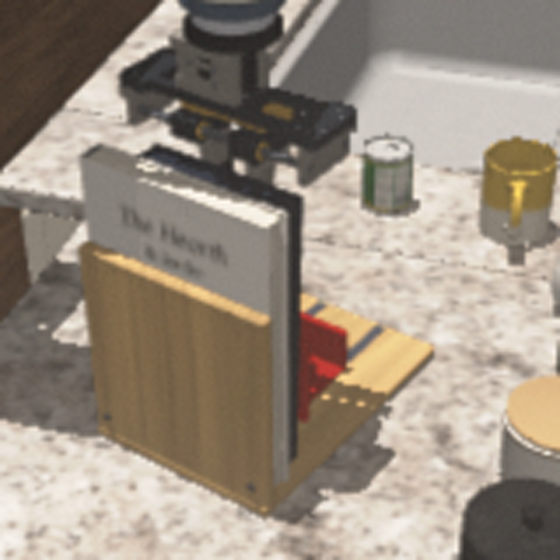

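The binder now stands upright by the cookbook, with its top edge at about crop (150–300,150–195), and the bookend hasn't moved. I'll press lightly until I feel contact so it's flush.

Request:
step_arm --pt "-0.0003 -0.001 0 0 0 0" --pt "-0.0006 -0.0019 0 0 0 0" --pt "-0.0009 -0.0029 0 0 0 0" --pt "-0.0012 -0.0038 0 0 0 0" --pt "-0.0015 -0.0048 0 0 0 0" --pt "-0.0018 -0.0057 0 0 0 0" --pt "-0.0021 -0.0067 0 0 0 0" --pt "-0.0024 -0.0076 0 0 0 0"

```text
clock: 7.58
tool_pos: [0.4801, -0.0016, 0.2156]
orientation: [-180.0, 0.0, 72.4]
contact_force: [1.0, 0.2, -0.7]
gripper_width: 0.023
grasp_force: 0.0
```

Request:
step_arm --pt "-0.0002 -0.0005 0 0 0 0" --pt "-0.0003 -0.001 0 0 0 0" --pt "-0.0005 -0.0014 0 0 0 0" --pt "-0.0006 -0.0019 0 0 0 0" --pt "-0.0008 -0.0024 0 0 0 0" --pt "-0.0009 -0.0029 0 0 0 0" --pt "-0.0011 -0.0033 0 0 0 0" --pt "-0.0012 -0.0038 0 0 0 0"

```text
clock: 8.25
tool_pos: [0.4797, -0.0028, 0.216]
orientation: [180.0, -0.3, 72.4]
contact_force: [1.6, 17.0, 2.3]
gripper_width: 0.0233
grasp_force: 8.7
```

Request:
step_arm --pt "0.0015 0.005 0 0 0 0" --pt "0.005 0.018 0 0 0 0" --pt "0.012 0.043 0 0 0 0" --pt "0.02 0.073 0 0 0 0" --pt "0.028 0.103 0 0 0 0" --pt "0.036 0.131 0 0 0 0" --pt "0.042 0.153 0 0 0 0" --pt "0.044 0.16 0 0 0 0"

```text
clock: 8.92
tool_pos: [0.5237, 0.1574, 0.2156]
orientation: [180.0, -0.0, 72.5]
contact_force: [0.4, 1.0, 0.4]
gripper_width: 0.0231
grasp_force: 0.0
```

Request:
step_arm --pt "0 0 -0.03 0 0 0" --pt "0 0 -0.06 0 0 0" --pt "0 0 -0.09 0 0 0" --pt "0 0 -0.12 0 0 0" --pt "0 0 -0.145 0 0 0" --pt "0 0 -0.165 0 0 0" --pt "0 0 -0.175 0 0 0" --pt "0 0 -0.175 0 0 0"

```text
clock: 9.58
tool_pos: [0.5213, 0.1538, 0.0386]
orientation: [-179.8, 0.1, 72.4]
contact_force: [-1.0, -0.2, -0.2]
gripper_width: 0.0231
grasp_force: 0.0
```

```bash
python3 - <<'E'
from workcell import r, imaging
import cv2,numpy as np
a=imaging.camera("scene")[90:250,195:355,::-1];b=imaging.camera("top")[150:310,180:340,::-1]
cv2.imwrite("pics/p3.png",cv2.resize(np.hstack([a,b]),None,fx=2.5,fy=2.5,interpolation=cv2.INTER_CUBIC))
s=r.read_state();print(s['contact_force'],s['tool_pos'])
E
```

```text
[ 0.665285    0.33012665 -0.52567695] [0.52316804 0.15454557 0.04103646]
```

View pics/p3.png

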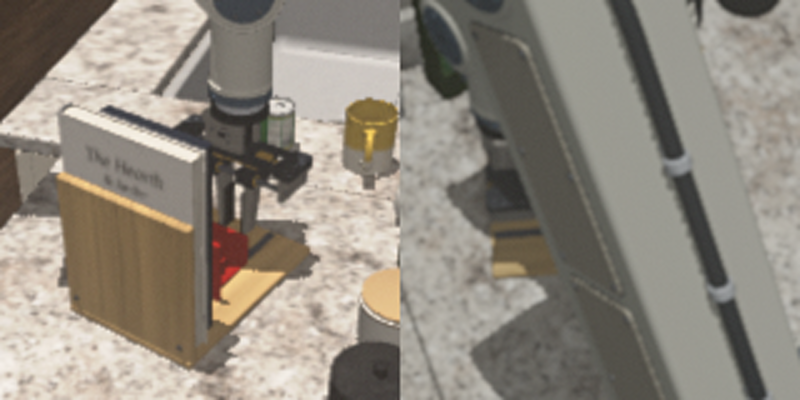

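The binder stays upright and flush. The fingers are behind the red bookend's tab, at about crop (235,200). Now I'll push the tab.

Request:
step_arm --pt "-0.0015 -0.0048 0 0 0 0" --pt "-0.003 -0.0095 0 0 0 0" --pt "-0.0045 -0.0143 0 0 0 0" --pt "-0.006 -0.019 0 0 0 0" --pt "-0.0075 -0.0238 0 0 0 0" --pt "-0.0088 -0.0278 0 0 0 0" --pt "-0.01 -0.0315 0 0 0 0" --pt "-0.0112 -0.0353 0 0 0 0"

```text
clock: 10.35
tool_pos: [0.5118, 0.1196, 0.0407]
orientation: [180.0, -0.1, 72.4]
contact_force: [-0.8, 6.8, 0.9]
gripper_width: 0.0227
grasp_force: 3.1
```

Request:
step_arm --pt "-0.0009 -0.0029 0 0 0 0" --pt "-0.0018 -0.0057 0 0 0 0" --pt "-0.0027 -0.0086 0 0 0 0" --pt "-0.0036 -0.0114 0 0 0 0" --pt "-0.0045 -0.0143 0 0 0 0" --pt "-0.0054 -0.0172 0 0 0 0" --pt "-0.006 -0.019 0 0 0 0" --pt "-0.006 -0.019 0 0 0 0"

```text
clock: 11.02
tool_pos: [0.5058, 0.1008, 0.0407]
orientation: [180.0, -0.1, 72.4]
contact_force: [-0.8, 2.7, 0.9]
gripper_width: 0.0231
grasp_force: 1.8
```

Request:
step_arm --pt "-0.0005 -0.0014 0 0 0 0" --pt "-0.0009 -0.0029 0 0 0 0" --pt "-0.0014 -0.0043 0 0 0 0" --pt "-0.0018 -0.0057 0 0 0 0" --pt "-0.0023 -0.0071 0 0 0 0" --pt "-0.0027 -0.0086 0 0 0 0" --pt "-0.0032 -0.01 0 0 0 0" --pt "-0.0036 -0.0114 0 0 0 0"

```text
clock: 11.68
tool_pos: [0.5023, 0.0897, 0.0407]
orientation: [180.0, -0.1, 72.4]
contact_force: [-0.8, 6.2, 0.5]
gripper_width: 0.0226
grasp_force: 3.0
```

Request:
step_arm --pt "-0.0002 -0.0005 0 0 0 0" --pt "-0.0003 -0.001 0 0 0 0" --pt "-0.0005 -0.0014 0 0 0 0" --pt "-0.0006 -0.0019 0 0 0 0" --pt "-0.0008 -0.0024 0 0 0 0" --pt "-0.0008 -0.0024 0 0 0 0" --pt "-0.0008 -0.0024 0 0 0 0" --pt "-0.0008 -0.0024 0 0 0 0"

```text
clock: 12.35
tool_pos: [0.5016, 0.0875, 0.0407]
orientation: [180.0, -0.1, 72.4]
contact_force: [-0.4, 7.4, 0.2]
gripper_width: 0.0229
grasp_force: 3.6
```

Not in contact with the binder yet, so I'll go on in fine steps.

Request:
step_arm --pt "-0.0002 -0.0005 0 0 0 0" --pt "-0.0003 -0.001 0 0 0 0" --pt "-0.0005 -0.0014 0 0 0 0" --pt "-0.0006 -0.0019 0 0 0 0" --pt "-0.0006 -0.0019 0 0 0 0" --pt "-0.0006 -0.0019 0 0 0 0" --pt "-0.0006 -0.0019 0 0 0 0" --pt "-0.0006 -0.0019 0 0 0 0"

```text
clock: 13.02
tool_pos: [0.5013, 0.0866, 0.0408]
orientation: [180.0, -0.2, 72.3]
contact_force: [-0.5, 15.5, -1.2]
gripper_width: 0.0229
grasp_force: 7.3
```

The force rose to 15.5 N, so the plate is snug against the binder. Backing off now.

Request:
step_arm --pt "0.0006 0.002 0 0 0 0" --pt "0.0024 0.0075 0 0 0 0" --pt "0.006 0.019 0 0 0 0" --pt "0.012 0.038 0 0 0 0" --pt "0.018 0.057 0 0 0 0" --pt "0.018 0.057 0.03 0 0 0" --pt "0.018 0.057 0.06 0 0 0" --pt "0.018 0.057 0.09 0 0 0"

```text
clock: 13.68
tool_pos: [0.5184, 0.1426, 0.1311]
orientation: [-179.9, 0.1, 72.5]
contact_force: [-0.0, 0.4, 0.2]
gripper_width: 0.0231
grasp_force: 0.0
```

Request:
step_arm --pt "0 0 0.035 0 0 0" --pt "0 0 0.07 0 0 0" --pt "0 0 0.105 0 0 0" --pt "0 0 0.14 0 0 0" --pt "0 0 0.175 0 0 0" --pt "0 0 0.21 0 0 0" --pt "0 0 0.23 0 0 0" --pt "0 0 0.23 0 0 0"

```text
clock: 14.35
tool_pos: [0.5208, 0.1428, 0.3659]
orientation: [179.6, -0.2, 72.4]
contact_force: [1.1, 0.2, 0.7]
gripper_width: 0.023
grasp_force: 0.0
```

```bash
python3 - <<'E'
from workcell import r, imaging
import cv2,numpy as np
a=imaging.camera("scene")[90:250,195:355,::-1];b=imaging.camera("top")[130:290,180:340,::-1]
cv2.imwrite("pics/p4.png",cv2.resize(np.hstack([a,b]),None,fx=2.5,fy=2.5,interpolation=cv2.INTER_CUBIC))
s=r.read_state();print(s['contact_force'],s['tool_pos'])
E
```

```text
[-0.00527983  0.13880469 -0.11260526] [0.51893366 0.14220523 0.3609036 ]
```

View pics/p4.png

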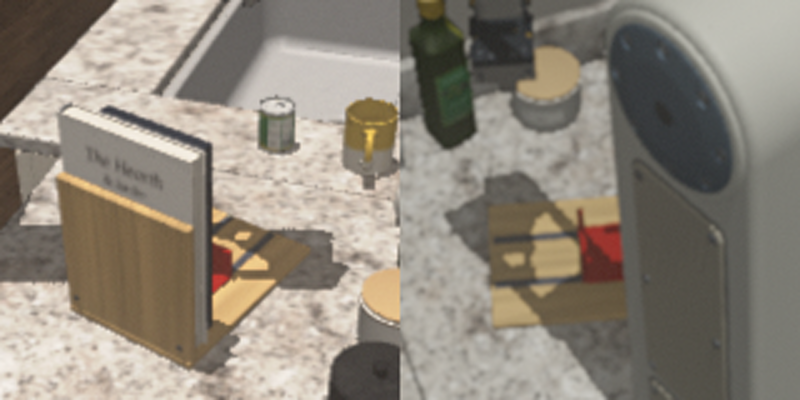

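The binder is upright and flush with the cookbook, the bookend is against it, and the tin and mug are untouched. The arm is clear, so I'm handing in.

```bash
python3 -c "
from workcell import r
print(r.sign_off())"
```

```text
the job is handed in; nothing more can be done
None
```

The job is handed in: the binder stands upright against the cookbook, the bookend is snug against it (push force rose to about 15 N on contact), and the arm is clear; no verdict was returned.

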